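# Pack the second rosette and close its box

## Task

Pack the low carved rosette that is lying on the bench into the empty compartment of the wooden box, flat on the floor with its carved face up, next to the one already packed. Then put the lid on so that it sits flat on the rim with its battens inside the box. The tall finial does not fit under the lid: leave it standing where it is.

Things in the scene. Friction and masses are not known exactly. Their poses are not given: they have to be found in the camera images.
- rosette: Low round carved rosette, loose: dark red-brown disc 50 mm in diameter, upright sides 30 mm high, gilded petals on top, 36 mm high in all, about 50 g. It lies face up on the bench among other ornaments. Origin: centre of its underside, z up. (Its twin, already packed in the box, is not this one.)
- box: Open plywood box, fixed: outside 180 (x) x 154 (y) x 62 mm high, walls and floor 7 mm. A divider along y, 6 mm thick, 38 mm high above the floor, makes two compartments of 80 (x) x 140 (y): the +x one already holds a rosette; the -x one (centre x = -43 mm, y = 0) is empty. Origin: centre of the underside, z up; inner floor z = 7, rim z = 62 mm. Turned up to 23 degrees.
- lid: Loose lid, 220 g, right way up on the bench: board 200 (x) x 174 (y), z = 8 to 16 mm; under it a frame of battens 136 (x) x 110 (y), z = 0 to 8, that drops into the box's 166 x 140 mouth; on top, central, a bar handle 80 (x) x 20 (y), z = 16 to 46. Origin: centre of the battens' underside, z up. Closed: x along the box's x, either way round, origin 54 mm above the box's.
- finial: Tall turned finial, loose, standing: round red-brown foot 50 mm in diameter and 20 mm high, above it a waist and a gilded bulb up to 42 mm in diameter; 85 mm high in all, too tall for the box. Origin: centre of its underside, z up. Not to be moved.
Things that resemble listed ones, but are neither listed nor needed, are in the scene too. Leave any blue look-alike of the box alone. Leave any green or grey look-alike of the rosette alone.

How it is judged (in metres and radians):
On the way:
1. The rosette lies flat, face up, on the floor of the empty compartment, let go, with the lid not yet on (x of rosette in the frame of box between -0.066 and -0.02 m and y of rosette in the frame of box between -0.052 and 0.052 m and z of rosette in the frame of box below 0.012 m and angle between rosette's own z axis and vertical below 0.15 rad and contact force between rosette and the fingers below 0.1 N and horizontal distance between lid and box above 0.1 m), for 0.2 s.
At the end, for the whole second after the job is handed in: Rosette flat (8 degrees), face up, on the floor of the compartment that was empty; lid flat on the rim (3.5 mm of closed height, 1.7 degrees of level), within 24 mm of the box centre and 17 degrees of its long side; both at rest; finial within 30 mm of where it stood (x of rosette in the frame of box between -0.066 and -0.02 m and y of rosette in the frame of box between -0.052 and 0.052 m and z of rosette in the frame of box below 0.012 m and angle between rosette's own z axis and vertical below 0.15 rad and z of lid in the frame of box between 0.05 and 0.0575 m and angle between lid's own z axis and vertical below 0.03 rad and horizontal distance between lid and box below 0.024 m and angle between the x axis of lid and the x axis of box, either way round below 0.3 rad and linear speed of each of rosette, lid below 0.02 m/s and distance of finial from where it was at the start of the episode below 0.03 m); the robot touches nothing.
It fails at once if the tall finial is shifted by more than 30 mm or knocked over (distance of finial from where it was at the start of the episode above 0.03 m or angle between finial's own z axis and vertical above 0.4 rad).
It also fails if it takes over 54 s, if anything falls off the work surface, if the arm or the gripper's body presses on something with over 40 N, if the wrist force passes 120 N, or if a joint passes its speed limit or range.

## Robot

A 7-joint arm with a two-finger parallel gripper is mounted at the origin on the work surface. World frame = base frame: x ahead of the robot, y to its left, z up, the work surface at z = 0. Lengths are in mm, angles in rad, forces in N, time in s.
With the tool pointing down it reaches from about 400 to 875 mm from the base axis. Payload 4.4 kg.
Tool frame: the origin (TCP) lies on the centre line of the jaws, within the pads' length; the fingertips stand 19 mm ahead of it and the grasp point (between the pads) is the TCP; z points along the fingers, y is the line along which they close (so a half turn about z gives the same grasp; the last joint's range is limited). The gripper opens to 85 mm and grips with 20 to 120 N. Pads are 22 mm wide; open, the fingers measure 114 mm over their backs; the gripper's body (76 mm by 85 mm) begins 54 mm behind the grasp point. The pads swing forward as they close: fully open they stand 13 mm farther back than shut.
Start: joints at [1.161, 0.628, 0.038, 1.517, -0.027, 0.996, -0.02], TCP at [219.121, -611.967, 250.313] pointing down, gripper open.
Joint ranges: [-3.06, 3.06], [-0.37, 2.12], [-1.25, 1.32], [0.18, 2.47], [-1.1, 4.24], [0.23, 1.98], [-2.94, 2.94]. Speed limits (rad/s): [2.57, 2.57, 3.14, 3.14, 3.14, 3.14, 3.14].

## Interface

Orientations are given as [roll, pitch, yaw] about the fixed x, y, z axes, in that order (R = Rz(yaw) Ry(pitch) Rx(roll)).
In Python, from cell import ctrl, viewer, silhouettes gives the robot as it stands.
- The arm moves only by the shell command python3 -m creep 'ROWS'. ROWS is JSON, a list of rows, each an object with "jaw": the gripper command: -1 is shut, 1 is fully open, values between are in proportion; "xyz": the shift along the tool's x, y, z in mm, a list of three; "angular": the turn, a rotation vector about the tool's x, y, z in rad, a list of three. In form: [{"jaw": jaw, "xyz": [tx, ty, tz], "angular": [rx, ry, rz]}, ...]. A call has 1 to 12 rows; each row is the pose to reach, as a shift and turn from the pose commanded when the call began, along the tool's axes at that moment; what a row does not reach only later rows make up. A row lasts 1/8 s, in which the tool goes at most 62.5 mm and 10.7 degrees, less where a joint would pass 70% of its speed; a pose out of reach is approached as far as the arm can. A call with a gripper value outside its range is refused whole. The fingers move at their own pace and stop on an object; the grip force is fixed at half the most. Time passes only in rows, so rows that repeat a pose let the fingers close. It gives the time, the measured TCP pose, the force, the opening and the grip force at its end, in the units of the state.
- ctrl.read_state(): the state, without advancing time (a new reading comes with each control period).
- viewer.get_image(name): name is "scene" or "top" or "wrist"; returns (picture, depth): 384x512x3 uint8, red, green, blue; 384x512 float32, mm along the optical axis (not along the pixel's ray), 0 where there is no reading.
- viewer.camera_model(name): a dict with "fx", "fy", "cx", "cy" (pixels), "T" (4x4, takes a point from camera to world coordinates). Camera axes: x right, y down, z forward; pixel columns grow to the right and rows downward; lengths in mm; the calibration is good to about 2 mm. A picture is of the moment at which its call begins: read the wrist's pose just before it. camera_model takes no time and is no camera call; for the wrist camera it gives the pose at the moment of the call.
- ctrl.finish_job(): hands the job in; it is judged then, once.
Trained networks look in the newest picture that a camera, given by its name, has taken for a name from the list of things; names that differ only in an ending like _2 or _b are one class to them, and where a whole thing is asked for, a point or a joint stands for the part that bears it (a point fixed in the world has none). Each returns a list of dicts, best first, with "score" (0 to 1); they miss things now and then, are a little off and sometimes report something else, mostly with a low value. They report only what shows in the picture. A call takes as long as a camera call. They do not tell look-alikes from the thing itself.
- silhouettes(camera, target): "pixels" (384x512 bool, what is visible of it) and "xy" ([column, row] in pixels, amid what is visible of it).
The state is a dict: "clock": time; "qpos": joint angles; "qd": joint speeds; "tau": joint torques, N m; "eef_pos": TCP position; "tool_rot": TCP orientation; "force": force on the tool from outside, world axes, zero at the start; "torque": the same for the moment, N m; "width": finger opening in mm; "gripper_force": force on a finger pad.
Only numpy, scipy, OpenCV 4.12 (cv2) and the standard library are available. Lean on these libraries where they do the work, as an engineer would, in place of code of your own. Each camera call takes 0.05 s, during which the arm holds its last target. There are 200 camera calls.

## Working session

There is one attempt and no reset: what is moved stays moved. The work goes in short steps, Python scripts to look and compute and a shell command to move; the robot and the scene stay as the last step left them, time stands still between calls to the robot, and variables do not carry over. Pictures are saved under pics/ and viewed, at most 10 in all, crops included, and the job is handed in when it is done.

```bash
ls; mkdir -p pics; python3 - <<'E'
from cell import ctrl, viewer, silhouettes
import cv2,numpy as np
s=ctrl.read_state();print(s['clock'],s['eef_pos'],s['tool_rot'],s['width'])
ims=[]
for n in['scene','top']:
    p,d=viewer.get_image(n);ims.append(p);np.savez(f'pics/{n}0.npz',p=p,d=d,**{k:np.array(v) for k,v in viewer.camera_model(n).items()})
    print(n,viewer.camera_model(n)['T'])
    for t in['rosette','box','lid','finial']:
        for r in silhouettes(n,t): print(n,t,round(r['score'],2),r['xy'],r['pixels'].sum())
cv2.imwrite('pics/top0.png',cv2.resize(ims[1][:,:,::-1],(800,600)))
cv2.imwrite('pics/scene0.png',cv2.resize(ims[0][:,:,::-1],(800,600)))
E
```

```text
pics
0.0 [ 218.88079951 -611.41704382  249.38523678] [-3.13967992e+00  4.93348066e-05  3.43763858e-01] 85.5092551946593
scene [[-3.69135694e-01  7.47531118e-01 -5.52210165e-01  1.10892687e+03]
 [ 9.29287458e-01  3.05060236e-01 -2.08238020e-01  1.53126564e+02]
 [ 1.27929637e-02 -5.90030067e-01 -8.07279915e-01  1.00806656e+03]
 [ 0.00000000e+00  0.00000000e+00  0.00000000e+00  1.00000000e+00]]
scene rosette 0.77 [131.3, 183.5] 209
scene rosette 0.57 [161.7, 185.7] 181
scene rosette 0.44 [174.9, 167.4] 180
scene box 0.92 [265.0, 236.8] 2710
scene box 0.74 [232.9, 145.6] 1866
scene box 0.56 [320.7, 185.1] 2206
scene lid 0.68 [378.7, 253.1] 3270
scene finial 0.49 [194.4, 212.0] 249
top [[ 2.45181637e-02 -9.96546795e-01  7.93306110e-02  3.55093393e+02]
 [-9.99634693e-01 -2.35365103e-02  1.32858318e-02 -8.56126656e+01]
 [-1.13727873e-02 -7.96273752e-02 -9.96759821e-01  1.01184516e+03]
 [ 0.00000000e+00  0.00000000e+00  0.00000000e+00  1.00000000e+00]]
top rosette 0.92 [422.1, 142.5] 319
top rosette 0.81 [389.9, 188.6] 325
top rosette 0.73 [393.8, 160.5] 331
top box 0.76 [229.0, 133.1] 3855
top box 0.74 [192.1, 227.1] 4348
top box 0.63 [331.7, 259.0] 4588
top lid 0.83 [112.6, 166.8] 4502
top finial 0.54 [328.5, 131.7] 340
```

View pics/top0.png

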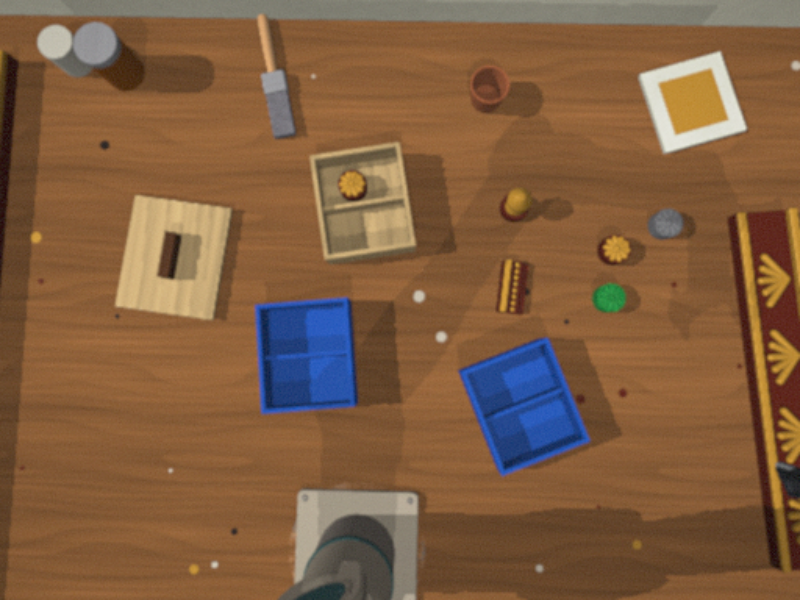

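View pics/scene0.png

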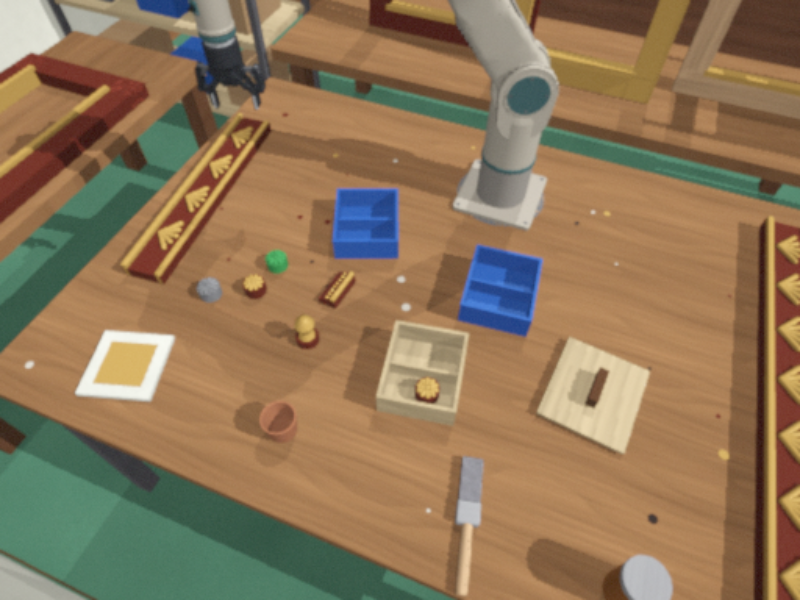

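Top view (800x600 px): the red-brown/gold disc at (615,249) is the wanted rosette. It could be confused with the grey one (666,222), the green one (610,298), the packed twin (351,184), the small gilded moulding (512,286) and the finial (517,204). The wooden box is at (362,202) with its near compartment empty, the lid is at (173,257), and the blue boxes are decoys.

```bash
cat > h.py <<'E'
import numpy as np,cv2
def cloud(z):
    d=z['d'];v,u=np.indices(d.shape);x=(u-z['cx'])/z['fx']*d;y=(v-z['cy'])/z['fy']*d
    P=np.stack([x,y,d,np.ones_like(d)],-1)@z['T'].T
    P=P[...,:3];P[d==0]=np.nan;return P
def rect(P,m,lab):
    q=P[m][:,:2].astype(np.float32);r=cv2.minAreaRect(q);print(lab,r,'n',len(q),'zmed',np.median(P[m][:,2]));return r
E
python3 - <<'E'
from h import *
z=np.load('pics/top0.npz');P=cloud(z);v,u=np.indices(z['d'].shape)
def near(c,r): return (abs(u-c[0])<r)&(abs(v-c[1])<r)
def show(n,c,r,lo,hi):
    m=near(c,r)&(P[...,2]>lo)&(P[...,2]<hi);_,l=cv2.connectedComponents(m.astype(np.uint8));
    k=np.bincount(l[m]).argmax();m=l==k;rect(P,m,n)
    e,_=cv2.minEnclosingCircle(P[m][:,:2].astype(np.float32));print('  circ',e,'med',np.median(P[m],0))
show('ros',(394,160),16,22,50)
show('fin',(329,131),18,15,100)
show('boxrim',(231,129),50,54,75)
show('twin',(225,118),12,30,50)
show('lid',(112,165),45,8,25)
show('handle',(109,163),16,34,60)
print('bench z',np.nanmedian(P[170:190,260:300,2]))
p=z['p'];cv2.imwrite('pics/crop.png',cv2.resize(p[120:210,350:450,::-1],(600,540),interpolation=cv2.INTER_CUBIC))
E
```

```text
ros ((529.2230224609375, -433.8084411621094), (48.747276306152344, 48.90872573852539), 40.68436050415039) n 282 zmed 33.984394219654746
  circ (529.13037109375, -433.5128479003906) med [ 527.12199466 -431.6414761    33.98439422]
fin ((600.3892211914062, -257.56512451171875), (47.79563903808594, 43.066978454589844), 38.911659240722656) n 313 zmed 68.81877032232978
  circ (601.8193969726562, -259.9974670410156) med [ 595.23367076 -255.31323348   68.81877032]
boxrim ((596.7977905273438, 4.110809326171875), (182.09324645996094, 154.04837036132812), 10.123345375061035) n 737 zmed 61.952869235985645
  circ (596.081298828125, 4.14790153503418) med [597.90015851   7.09567719  61.95286924]
twin ((630.3565063476562, 24.44385528564453), (47.312294006347656, 48.41115951538086), 43.367008209228516) n 264 zmed 40.61550251522874
  circ (631.0840454101562, 24.362548828125) med [628.8863049   23.48530886  40.61550252]
lid ((499.6619567871094, 338.4786376953125), (177.00257873535156, 199.8528289794922), 83.3224868774414) n 4251 zmed 15.839454004148024
  circ (499.0622863769531, 337.9114685058594) med [497.18896155 330.52737437  15.839454  ]
handle ((498.998046875, 337.3531188964844), (21.118438720703125, 79.12915802001953), 82.53402709960938) n 271 zmed 45.39228669383067
  circ (499.1755065917969, 337.0977783203125) med [498.59922127 335.02990153  45.39228669]
bench z 0.0881763688915953
```

View pics/crop.png

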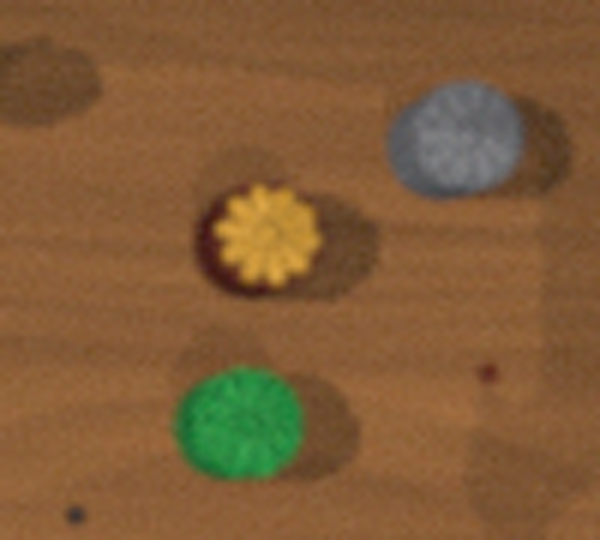

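The crop confirms the choice: red-brown disc with gilt petals at crop (256,240), grey look-alike at (455,145), green at (240,425). The sizes and heights measured for the rosette, box rim and lid all match the specs. I'll move above the rosette.

```bash
python3 -m creep '[{"jaw":0.7,"xyz":[352,-63,120],"angular":[0,0,0.18]},{"jaw":0.7,"xyz":[352,-63,120],"angular":[0,0,0.36]},{"jaw":0.7,"xyz":[352,-63,120],"angular":[0,0,0.436]},{"jaw":0.7,"xyz":[352,-63,120],"angular":[0,0,0.436]},{"jaw":0.7,"xyz":[352,-63,120],"angular":[0,0,0.436]},{"jaw":0.7,"xyz":[352,-63,120],"angular":[0,0,0.436]},{"jaw":0.7,"xyz":[352,-63,120],"angular":[0,0,0.436]},{"jaw":0.7,"xyz":[352,-63,120],"angular":[0,0,0.436]},{"jaw":0.7,"xyz":[352,-63,120],"angular":[0,0,0.436]},{"jaw":0.7,"xyz":[352,-63,120],"angular":[0,0,0.436]}]'
python3 - <<'E'
from h import *
from cell import ctrl, viewer
s=ctrl.read_state();print(s['clock'],s['eef_pos'],s['tool_rot'],s['width'],s['force'])
c=viewer.camera_model('wrist');p,d=viewer.get_image('wrist')
z=dict(d=d,p=p,**{k:np.array(v) for k,v in c.items()});P=cloud(z)
hsv=cv2.cvtColor(p,cv2.COLOR_RGB2HSV)
m=(P[...,2]>24)&(P[...,2]<45)&(np.hypot(P[...,0]-529,P[...,1]+434)<40)
rect(P,m,'ros');print(cv2.minEnclosingCircle(P[m][:,:2].astype(np.float32)))
print('bench',np.nanpercentile(P[...,2],[10,50]))
cv2.imwrite('pics/w1.png',p[:,:,::-1])
E
```

```text
clock: 1.75
eef_pos: [528.0, -435.6, 131.0]
tool_rot: [3.141, -0.0, -0.095]
force: [0.3, 0.4, -0.1]
width: 72.2
gripper_force: 0.0
1.75 [ 528.0203197  -435.63342176  131.04919958] [ 3.14053378e+00 -3.26084040e-04 -9.48413815e-02] 72.23552981658997 [ 0.34545431  0.36951061 -0.05275013]
ros ((527.5087280273438, -435.58221435546875), (48.1712760925293, 49.89122009277344), 86.359375) n 2379 zmed 34.33799391091574
((527.6205444335938, -435.484619140625), 25.095813751220703)
bench [-0.34585065  0.86244786]
```

View pics/w1.png

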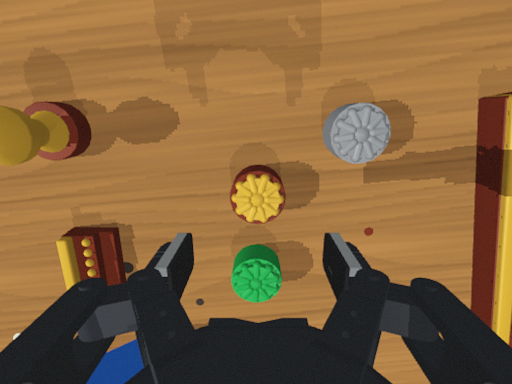

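Wrist view: the rosette (258,195) is directly under the TCP to within 1 mm, and the grey (358,132) and green (257,275) discs are clear of the fingers. I'll descend, grip and lift slightly.

```bash
python3 -m creep '[{"jaw":0.7,"xyz":[0,0,60],"angular":[0,0,0]},{"jaw":0.7,"xyz":[0,0,95],"angular":[0,0,0]},{"jaw":0.7,"xyz":[0,0,107],"angular":[0,0,0]},{"jaw":0.7,"xyz":[0,0,107],"angular":[0,0,0]},{"jaw":-1,"xyz":[0,0,107],"angular":[0,0,0]},{"jaw":-1,"xyz":[0,0,107],"angular":[0,0,0]},{"jaw":-1,"xyz":[0,0,107],"angular":[0,0,0]},{"jaw":-1,"xyz":[0,0,107],"angular":[0,0,0]},{"jaw":-1,"xyz":[0,0,107],"angular":[0,0,0]},{"jaw":-1,"xyz":[0,0,107],"angular":[0,0,0]}]'
```

```text
clock: 3.05
eef_pos: [530.6, -435.2, 25.8]
tool_rot: [3.139, -0.003, -0.092]
force: [0.1, -0.5, 7.7]
width: 48.1
gripper_force: 62.4
```

```bash
python3 -m creep '[{"jaw":-1,"xyz":[0,0,-60],"angular":[0,0,0]},{"jaw":-1,"xyz":[0,0,-120],"angular":[0,0,0]},{"jaw":-1,"xyz":[0,0,-160],"angular":[0,0,0]},{"jaw":-1,"xyz":[-14,-433,-160],"angular":[0,0,0]},{"jaw":-1,"xyz":[-14,-433,-160],"angular":[0,0,-0.13]},{"jaw":-1,"xyz":[-14,-433,-160],"angular":[0,0,-0.268]},{"jaw":-1,"xyz":[-14,-433,-160],"angular":[0,0,-0.268]},{"jaw":-1,"xyz":[-14,-433,-160],"angular":[0,0,-0.268]},{"jaw":-1,"xyz":[-14,-433,-160],"angular":[0,0,-0.268]},{"jaw":-1,"xyz":[-14,-433,-160],"angular":[0,0,-0.268]},{"jaw":-1,"xyz":[-14,-433,-160],"angular":[0,0,-0.268]},{"jaw":-1,"xyz":[-14,-433,-160],"angular":[0,0,-0.268]}]'
python3 - <<'E'
from h import *
from cell import ctrl, viewer
s=ctrl.read_state();print(s['clock'],s['eef_pos'],s['tool_rot'],s['width'],s['force'])
c=viewer.camera_model('wrist');p,d=viewer.get_image('wrist')
z=dict(d=d,p=p,**{k:np.array(v) for k,v in c.items()});P=cloud(z)
m=(P[...,2]>54)&(P[...,2]<70)
rect(P,m,'rim (maybe partial)')
cv2.imwrite('pics/w2.png',p[:,:,::-1])
E
```

```text
clock: 4.55
eef_pos: [555.3, -1.9, 183.9]
tool_rot: [3.141, -0.001, 0.176]
force: [-0.1, 0.1, 0.1]
width: 48.6
gripper_force: 62.1
4.55 [555.34504993  -1.85583748 183.90452658] [ 3.14077552e+00 -8.17901832e-04  1.76333045e-01] 48.60473163862505 [-0.09966277  0.12905163  0.05147687]
rim (maybe partial) ((528.0892944335938, -49.66502380371094), (415.74560546875, 335.6338806152344), 81.9326400756836) n 6804 zmed 62.09135759205003
```

View pics/w2.png

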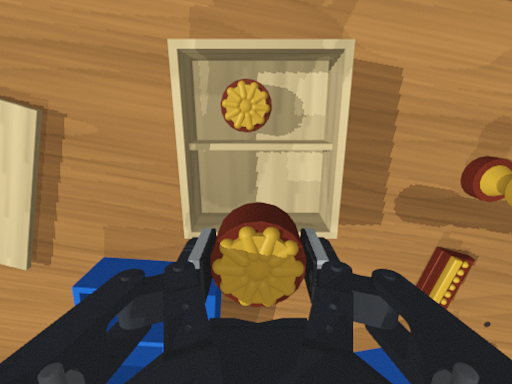

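The rosette is held level and the box is aligned with the image axes, its empty near compartment directly below the tool. I'll lower it, release, and check the force first.

```bash
python3 -m creep '[{"jaw":-1,"xyz":[0,0,60],"angular":[0,0,0]},{"jaw":-1,"xyz":[0,0,110],"angular":[0,0,0]},{"jaw":-1,"xyz":[0,0,140],"angular":[0,0,0]},{"jaw":-1,"xyz":[0,0,147],"angular":[0,0,0]},{"jaw":-1,"xyz":[0,0,150],"angular":[0,0,0]},{"jaw":-1,"xyz":[0,0,150],"angular":[0,0,0]}]'
```

```text
clock: 5.35
eef_pos: [556.2, -2.1, 34.5]
tool_rot: [3.141, -0.002, 0.175]
force: [0.5, -0.0, -0.5]
width: 48.2
gripper_force: 62.1
```

```bash
python3 -m creep '[{"jaw":-1,"xyz":[0,0,1],"angular":[0,0,0]},{"jaw":0.5,"xyz":[0,0,1],"angular":[0,0,0]},{"jaw":0.5,"xyz":[0,0,1],"angular":[0,0,0]},{"jaw":0.5,"xyz":[0,0,1],"angular":[0,0,0]},{"jaw":0.5,"xyz":[0,0,1],"angular":[0,0,0]},{"jaw":0.5,"xyz":[0,0,-40],"angular":[0,0,0]},{"jaw":0.5,"xyz":[0,0,-100],"angular":[0,0,0]},{"jaw":0.5,"xyz":[0,0,-150],"angular":[0,0,0]},{"jaw":0.5,"xyz":[0,0,-150],"angular":[0,0,0]},{"jaw":0.5,"xyz":[0,0,-150],"angular":[0,0,0]}]'
python3 - <<'E'
from h import *
from cell import ctrl, viewer
s=ctrl.read_state();print(s['clock'],s['eef_pos'],s['tool_rot'],s['width'],s['force'])
c=viewer.camera_model('wrist');p,d=viewer.get_image('wrist')
z=dict(d=d,p=p,**{k:np.array(v) for k,v in c.items()});P=cloud(z)
cb=np.array([596.8,4.1]);a=np.radians(10.1);R=np.array([[np.cos(a),np.sin(a)],[-np.sin(a),np.cos(a)]])
B=(P[...,:2]-cb)@R.T
m=(abs(B[...,0]+43)<36)&(abs(B[...,1])<66)&(P[...,2]>25)&(P[...,2]<55)
print('ros in box',cv2.minEnclosingCircle(B[m].astype(np.float32)),np.percentile(P[m][:,2],[5,50,98]),m.sum())
cv2.imwrite('pics/w3.png',p[:,:,::-1])
E
```

```text
clock: 6.6
eef_pos: [554.6, -1.4, 182.9]
tool_rot: [-3.141, 0.001, 0.176]
force: [0.0, 0.6, 0.2]
width: 63.7
gripper_force: 0.0
6.6 [554.63826192  -1.43745152 182.89697772] [-3.14129948e+00  7.92041303e-04  1.75856732e-01] 63.698712257080864 [0.02302176 0.60164219 0.24568496]
ros in box ((-44.165279388427734, 1.2871785163879395), 24.89031982421875) [36.09119014 41.33087301 43.61626526] 1754
```

View pics/w3.png

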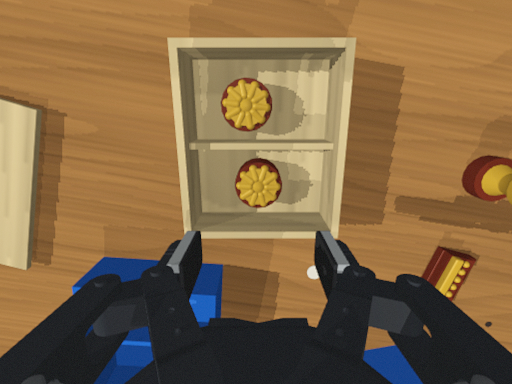

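The rosette is down in the empty compartment at (259,187), box frame (-44, 1), top at z≈43, so it is flat on the floor. Next is the lid.

```bash
python3 -m creep '[{"jaw":0.5,"xyz":[5,-343,0],"angular":[0,0,0.15]},{"jaw":0.5,"xyz":[5,-343,0],"angular":[0,0,0.298]},{"jaw":0.5,"xyz":[5,-343,0],"angular":[0,0,0.298]},{"jaw":0.5,"xyz":[5,-343,0],"angular":[0,0,0.298]},{"jaw":0.5,"xyz":[5,-343,20],"angular":[0,0,0.298]},{"jaw":0.5,"xyz":[5,-343,20],"angular":[0,0,0.298]},{"jaw":0.5,"xyz":[5,-343,20],"angular":[0,0,0.298]},{"jaw":0.5,"xyz":[5,-343,20],"angular":[0,0,0.298]},{"jaw":0.5,"xyz":[5,-343,20],"angular":[0,0,0.298]}]'
python3 - <<'E'
from h import *
from cell import ctrl, viewer
s=ctrl.read_state();print(s['clock'],s['eef_pos'],s['tool_rot'],s['width'],s['force'])
c=viewer.camera_model('wrist');p,d=viewer.get_image('wrist')
z=dict(d=d,p=p,**{k:np.array(v) for k,v in c.items()});P=cloud(z)
D=np.hypot(P[...,0]-499,P[...,1]-337.6)
rect(P,(D<55)&(P[...,2]>40)&(P[...,2]<52),'handle')
rect(P,(D<140)&(P[...,2]>12)&(P[...,2]<20),'board(maybe cut)')
cv2.imwrite('pics/w4.png',p[:,:,::-1])
E
```

```text
clock: 7.78
eef_pos: [500.8, 335.0, 163.0]
tool_rot: [3.14, 0.0, -0.125]
force: [-0.1, 0.1, 0.3]
width: 64.3
gripper_force: 0.0
7.775 [500.76880417 334.99284947 163.02738411] [ 3.14015734e+00  4.38630010e-05 -1.24980300e-01] 64.34551087083014 [-0.13234057  0.08824152  0.30866129]
handle ((499.2059326171875, 336.68505859375), (19.59529685974121, 79.19892120361328), 82.34584045410156) n 1679 zmed 46.29108573878867
board(maybe cut) ((498.38037109375, 336.757568359375), (174.51568603515625, 200.66770935058594), 83.14038848876953) n 27496 zmed 16.368048219360645
```

View pics/w4.png

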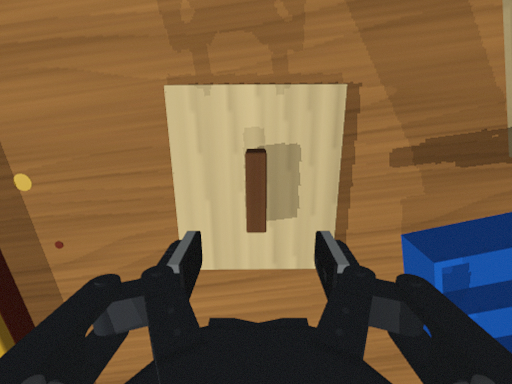

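Wrist view: the handle (256,190) lies under the jaws and is aligned with them, within about 2 mm. I'll descend and grip.

```bash
python3 -m creep '[{"jaw":0.5,"xyz":[-2,-1.5,55],"angular":[0,0,0]},{"jaw":0.5,"xyz":[-2,-1.5,100],"angular":[0,0,0]},{"jaw":0.5,"xyz":[-2,-1.5,120],"angular":[0,0,0]},{"jaw":0.5,"xyz":[-2,-1.5,123],"angular":[0,0,0]},{"jaw":-1,"xyz":[-2,-1.5,123],"angular":[0,0,0]},{"jaw":-1,"xyz":[-2,-1.5,123],"angular":[0,0,0]},{"jaw":-1,"xyz":[-2,-1.5,123],"angular":[0,0,0]},{"jaw":-1,"xyz":[-2,-1.5,123],"angular":[0,0,0]},{"jaw":-1,"xyz":[-2,-1.5,123],"angular":[0,0,0]},{"jaw":-1,"xyz":[-2,-1.5,123],"angular":[0,0,0]},{"jaw":-1,"xyz":[-2,-1.5,123],"angular":[0,0,0]}]'
```

```text
clock: 9.2
eef_pos: [499.4, 339.1, 42.0]
tool_rot: [-3.14, -0.002, -0.122]
force: [-0.4, -1.0, 6.6]
width: 18.8
gripper_force: 60.5
```

```bash
python3 -m creep '[{"jaw":-1,"xyz":[0,0,-30],"angular":[0,0,0]},{"jaw":-1,"xyz":[0,0,-80],"angular":[0,0,0]},{"jaw":-1,"xyz":[0,0,-130],"angular":[0,0,0]},{"jaw":-1,"xyz":[50,100,-130],"angular":[0,0,0]},{"jaw":-1,"xyz":[138,320,-130],"angular":[0,0,-0.1]},{"jaw":-1,"xyz":[138,320,-130],"angular":[0,0,-0.2]},{"jaw":-1,"xyz":[138,320,-130],"angular":[0,0,-0.3]},{"jaw":-1,"xyz":[138,320,-130],"angular":[0,0,-0.3]},{"jaw":-1,"xyz":[138,320,-130],"angular":[0,0,-0.3]},{"jaw":-1,"xyz":[138,320,-130],"angular":[0,0,-0.3]},{"jaw":-1,"xyz":[138,320,-130],"angular":[0,0,-0.3]},{"jaw":-1,"xyz":[138,320,-130],"angular":[0,0,-0.3]}]'
python3 - <<'E'
from h import *
from cell import ctrl, viewer
s=ctrl.read_state();print(s['clock'],s['eef_pos'],s['tool_rot'],s['width'],s['force'])
for n in ['top','wrist']:
    c=viewer.camera_model(n);p,d=viewer.get_image(n)
    z=dict(d=d,p=p,**{k:np.array(v) for k,v in c.items()});P=cloud(z)
    D=np.hypot(P[...,0]-597,P[...,1]-4);h=P[...,2]
    m=(D<140)&(h>100)&(h<165)
    b=np.median(h[m]);m&=abs(h-b)<8
    print(n,'lid top z',b);rect(P,m,'lid')
    A=np.c_[P[m][:,:2],np.ones(m.sum())];print('tilt',np.linalg.lstsq(A,h[m],rcond=None)[0][:2])
E
```

```text
clock: 10.7
eef_pos: [595.9, 6.3, 170.3]
tool_rot: [-3.141, 0.0, 0.18]
force: [0.2, -0.1, -2.8]
width: 19.3
gripper_force: 59.3
10.7 [595.93153285   6.31918597 170.34116211] [-3.14053923e+00  2.45887423e-04  1.80453726e-01] 19.253871946195122 [ 0.17460075 -0.11061914 -2.79664028]
top lid top z 144.46346965808561
lid ((596.1838989257812, 7.160499572753906), (200.74937438964844, 173.4311981201172), 10.389141082763672) n 3208 zmed 144.44670363290163
tilt [-0.00059918 -0.00083304]
wrist lid top z 144.54634913897036
lid ((595.633544921875, 5.5486297607421875), (199.62290954589844, 174.67018127441406), 10.293547630310059) n 59802 zmed 144.54005858661563
tilt [-0.00199912 -0.00102309]
```

The lid is held level and lies within 2 mm of the box centre at the box's angle. I'll lower it 74.5 mm.

```bash
python3 -m creep '[{"jaw":-1,"xyz":[1,2,30],"angular":[0,0,0]},{"jaw":-1,"xyz":[1,2,50],"angular":[0,0,0]},{"jaw":-1,"xyz":[1,2,63],"angular":[0,0,0]},{"jaw":-1,"xyz":[1,2,70],"angular":[0,0,0]},{"jaw":-1,"xyz":[1,2,73],"angular":[0,0,0]},{"jaw":-1,"xyz":[1,2,74],"angular":[0,0,0]},{"jaw":-1,"xyz":[1,2,74],"angular":[0,0,0]},{"jaw":-1,"xyz":[1,2,74],"angular":[0,0,0]}]'
```

```text
clock: 11.8
eef_pos: [597.9, 2.5, 96.7]
tool_rot: [3.141, -0.001, 0.178]
force: [1.3, -0.7, -2.3]
width: 18.9
gripper_force: 59.3
```

Force is unchanged (2.3 N, the lid's own weight), so it hangs about 0.5 mm above the rim. I'll release and retreat.

```bash
python3 -m creep '[{"jaw":-1,"xyz":[0,0,0.5],"angular":[0,0,0]},{"jaw":0.3,"xyz":[0,0,0.5],"angular":[0,0,0]},{"jaw":0.3,"xyz":[0,0,0],"angular":[0,0,0]},{"jaw":0.3,"xyz":[0,0,0],"angular":[0,0,0]},{"jaw":0.3,"xyz":[0,0,0],"angular":[0,0,0]},{"jaw":0.3,"xyz":[0,0,-40],"angular":[0,0,0]},{"jaw":0.3,"xyz":[0,0,-90],"angular":[0,0,0]},{"jaw":0.3,"xyz":[0,0,-120],"angular":[0,0,0]},{"jaw":0.3,"xyz":[0,0,-120],"angular":[0,0,0]},{"jaw":0.3,"xyz":[0,0,-120],"angular":[0,0,0]}]'
python3 - <<'E'
from h import *
from cell import ctrl, viewer
s=ctrl.read_state();print(s['clock'],s['eef_pos'],s['width'],s['force'])
for n in ['top','wrist']:
    c=viewer.camera_model(n);p,d=viewer.get_image(n)
    z=dict(d=d,p=p,**{k:np.array(v) for k,v in c.items()});P=cloud(z)
    D=np.hypot(P[...,0]-597,P[...,1]-4);h=P[...,2]
    m=(D<140)&(h>63)&(h<78);rect(P,m,n+' lid')
    A=np.c_[P[m][:,:2],np.ones(m.sum())];print('tilt',np.linalg.lstsq(A,h[m],rcond=None)[0][:2])
cv2.imwrite('pics/w5.png',p[:,:,::-1])
E
```

```text
clock: 13.05
eef_pos: [597.1, 2.6, 215.7]
tool_rot: [-3.141, 0.001, 0.178]
force: [-0.8, -0.4, -0.1]
width: 55.4
gripper_force: 0.0
13.05 [597.05876673   2.61233485 215.69267109] 55.362676069308144 [-0.84283707 -0.41280362 -0.09285903]
top lid ((598.5328369140625, 3.5104827880859375), (201.09840393066406, 173.6695556640625), 10.245155334472656) n 3287 zmed 70.12426263547457
tilt [0.00082676 0.00020514]
wrist lid ((596.8621826171875, 1.9933853149414062), (199.88748168945312, 174.4182891845703), 10.175065994262695) n 27660 zmed 70.37693856449351
tilt [ 3.50742663e-05 -6.90338635e-04]
```

View pics/w5.png

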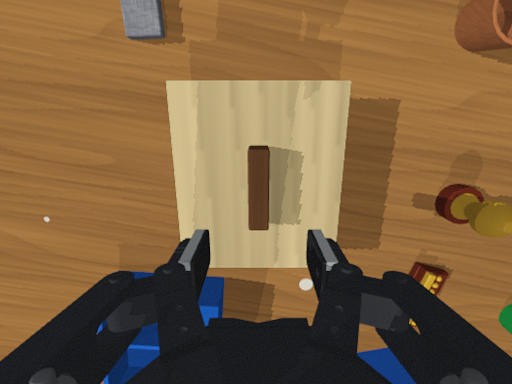

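The lid sits level on the box at (258,175) with its top at z≈70, as expected. The finial still stands at (475,210), and the gripper is clear.

```bash
python3 -c "
from cell import ctrl
print(ctrl.finish_job())"
```

```text
the job is handed in; nothing more can be done
None
```

I packed the rosette flat and face up in the empty compartment, seated the lid level on the box within about 2 mm of centre, left the finial standing where it was, and handed the job in at about 13 s; no verdict came back.

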